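# Present the valve ball over the opened test socket

## Robot

A 6-joint arm with a two-finger parallel gripper is mounted at the origin on the work surface. World frame = base frame: x ahead of the robot, y to its left, z up, the work surface at z = 0. Lengths are in m, angles in rad, forces in N, time in s.
With the tool pointing down it reaches from about 0.225 to 0.875 m from the base axis. Payload 3.4 kg.
Tool frame: the origin (TCP) lies between the finger pads; the fingertips stand 8 mm ahead of it and the grasp point (between the pads) lies 11 mm behind it; z points along the fingers, y is the line along which they close (so a half turn about z gives the same grasp; the last joint's range is limited). The gripper opens to 85 mm and grips with 20 to 120 N. Pads are 22 mm wide; open, the fingers measure 114 mm over their backs; the gripper's body (76 mm by 85 mm) begins 54 mm behind the grasp point. The pads swing forward as they close: fully open they stand 13 mm farther back than shut.
Start: joints at [-1.248, 0.276, 1.505, -0, 1.361, -0.121], TCP at [0.247, -0.519, 0.239] pointing down, gripper open.
Joint ranges: [-2.89, 2.89], [-0.75, 2.08], [0.22, 2.7], [-1.18, 4.32], [0.11, 2.71], [-2.7, 2.7]. Speed limits (rad/s): [2.57, 2.57, 3.14, 3.14, 3.14, 3.14].

## Interface

Orientations are given as a unit quaternion [w, x, y, z].
In Python, from rig import manip, optics, finder gives the robot as it stands.
- The arm moves only by the tool servo_tool, never from a script. Its argument "increments" is a list of rows, each a list of 7 numbers: the shift along the tool's x, y, z in cm, then the turn, a rotation vector about the tool's x, y, z in degrees, then the closure, from -1 (fully open) to 1 (shut). In form: [[x, y, z, rx, ry, rz, gripper], ...]. A call has exactly 5 rows; each row shifts and turns the commanded pose from where the row before left it, along the tool's axes as they then stand; what a row does not reach is not made up. A row lasts 1/10 s, in which the tool goes at most 50 mm and 8.59 degrees, less where a joint would pass 70% of its speed; a pose out of reach is approached as far as the arm can. A call is refused whole if a number of a shift passes 5 or a number of a turn 8.59, either way. A call with a gripper value outside its range is refused whole. The fingers move at their own pace and stop on an object; "squeeze" is the grip in N (left out, the last holds). Time passes only in rows, so rows that do not move let the fingers close, or fill a call up. It gives the time, the measured TCP pose, the force, the opening and the grip force at its end, in the units of the state.
- manip.get_state(): the state, without advancing time (a new reading comes with each control period).
- optics.get_image(name): name is "scene" or "side" or "wrist"; returns the picture (480x640x3 uint8, red, green, blue); there is no depth.
- optics.get_calibration(name): a dict with "fov_y" (degrees; the focal length in pixels is half the picture's height over the tangent of half this angle, whatever the lens; pixels are square), "cx", "cy" (the principal point, pixels), "world_to_cam" (4x4, takes a point from world to camera coordinates). Camera axes: x right, y down, z forward; pixel columns grow to the right and rows downward; lengths in m; the calibration is good to about 2 mm. The wrist camera is an equidistant fisheye: a pixel r from the principal point sees the ray r / f radians off the axis. A picture is of the moment at which its call begins: read the wrist's pose just before it. get_calibration takes no time and is no camera call; for the wrist camera it gives the pose at the moment of the call.
- manip.sign_off(): hands the job in; it is judged then, once.
Trained networks look in the newest picture that a camera, given by its name, has taken for a name from the list of things; names that differ only in an ending like _2 or _b are one class to them, and where a whole thing is asked for, a point or a joint stands for the part that bears it (a point fixed in the world has none). Each returns a list of dicts, best first, with "p" (0 to 1); they miss things now and then, are a little off and sometimes report something else, mostly with a low value. They report only what shows in the picture. A call takes as long as a camera call. They do not tell look-alikes from the thing itself.
- finder.silhouettes(label, camera): "region" (480x640 bool, what is visible of it) and "box" ([centre column, centre row, width, height] in pixels, round what is visible of it).
- finder.tip_of(label, camera): "at" ([column, row] in pixels: a listed point, or the origin of a listed thing).
The state is a dict: "clock": time; "qpos": joint angles; "qd": joint speeds; "effort": joint torques, N m; "position": TCP position; "ee_rot": TCP orientation; "contact_force": force on the tool from outside, world axes, zero at the start; "moment": the same for the moment, N m; "width": finger opening in m; "gripper_force": force on a finger pad.
Only numpy, scipy, OpenCV 4.12 (cv2) and the standard library are available. Lean on these libraries where they do the work, as an engineer would, in place of code of your own. Each camera call takes 0.05 s, during which the arm holds its last target. There are 200 camera calls.

## Task

Lift the yellow dust cap off the brass twist socket and hang it by its red handle bar on the two-prong hook stand, hanging free. Then pick up the blue ball tray by its black fin, carry it without tipping it so that the loose ball stays in its pocket, and finish by holding the tray still and level in the gripper, its ball pocket centred about 8 cm above the open socket; the program ends while still holding the tray there. Leave the other parts on the bench where they are.

Things in the scene. Friction and masses are not known exactly. Their poses are not given: they have to be found in the camera images.
- socket: Brass twist socket bolted to the bench, flange 88 mm across, twist ring 66 mm across from 14 to 30 mm high, upper tube 52 mm across with an open mouth 60 mm above the bench. Fixed, place varies. Origin at the centre of its underside, z up.
- socket_mouth (a point): Centre of the socket's open mouth, in the plane of its rim, 60 mm above the bench. z up.
- dust_cap: Yellow round dust cap, 68 mm across, 26 mm tall, hollow below (inside 60 mm across, 22 mm deep), sitting loosely over the socket's tube; about 130 g. Origin at the centre of its lower rim, z up. On it stands a rigid handle: two 8 mm dark steel legs at y = +-54 mm (sloping in to the cap over the lowest 20 mm) carry a red bar along the cap's y.
- cap_bar (a point): Centre of the cap's red handle bar, 96 mm above the cap's origin. Bar 10 x 10 mm, 116 mm long, along the cap's y. Opening under it: 65 mm high down to the cap's top, 100 mm wide between the legs. Can be grasped in its middle from above, fingers closing along the cap's x. Same axes as the cap.
- hook_stand: Green fixed stand with a two-prong hook, left or right on the bench, yaw varies. Origin at the post's foot, z up. Base plate 120 x 110 x 12 mm (x -80 to +40). Post 16 x 24 mm at x = +4 mm; crossbar 76 mm wide on it, its top 173 mm above the bench. The prongs run from the crossbar along the stand's -x, roughly towards the robot.
- hook_seat (a point): Middle of the hanging place, between the prongs, level with their tops, 75 mm from the post, 170 mm above the bench; axes as the stand. Prongs orange, 8 mm thick, level, at y = +-32 mm (56 mm free between them for the fingers). A bar hung across both has its centre 5 mm above this point.
- hook_tips (a point): Midway between the two upturned prong tips (138 mm from the post, 188 mm above the bench, the highest points). Bring the cap in from this side along the stand's +x, bar above the tips and cap below the prongs, then lower it; the bar may rest anywhere between tips and crossbar.
- ball_tray: Loose blue metal tray plate 120 x 64 x 12 mm, about 220 g, lying on the bench on the side opposite to the hook stand. Origin at the centre of its underside, x along its length, z up. On it, at x = -20 mm, stands a black grip fin 32 mm long (x), 12 mm thick (y), its top 57 mm above the underside: grasp it from above, closing along the tray's y.
- tray_fin (a point): Grasp height of the tray's black fin: at x = -20 mm, 36 mm above the underside (24 mm above the plate's upper face, 21 mm below the fin's top). Same axes as the tray.
- tray_pocket (a point): Centre of the floor of the round ball pocket: at x = +36 mm of the tray, 8 mm above its underside. Pocket 34 mm across and 4 mm deep, so a ball rolls out if the tray is tipped far or jerked.
- valve_ball: Loose chromed steel ball, 20 mm diameter, 33 g, free to roll in the tray's pocket. Its frame turns as it rolls; use its centre.
- valve_ball_center (a point): Centre of the ball.
- gauge: Chrome pressure gauge lying face up, 66 mm across, 28 mm tall, brass stem to 63 mm along its -y. Bystander. Origin at its underside's centre.
- cone: Blue plastic adaptor cone, 52 mm across, 60 mm tall. Bystander. Origin at its underside's centre.
- spring_seat: Bronze spring seat, 48 mm across, 20 mm tall. Bystander. Origin at its underside's centre.
- hex_plug: Steel hex plug, 38 mm across corners, 34 mm tall. Bystander. Origin at its underside's centre.
- regulator: Aluminium regulator body with brass side ports, 72 mm across (110 mm over the ports, along y), 74 mm tall. Bystander. Origin at its underside's centre.
- spanner: Steel spanner 180 mm long lying flat on the right. Bystander. Origin near its middle.
There are look-alikes about, which are no part of the job. What is shaped like the ball_tray but green is not meant.

How it is judged:
By the outcome, as a careful person would: the job done as asked, in the order asked, and still so for the second after the job is handed in, while the arm keeps its last pose, push and grip.
It also fails if it takes over 72 s, if anything falls off the work surface, if the arm or the gripper's body presses on something with over 40 N, if the wrist force passes 120 N, or if a joint passes its speed limit or range.

## Working session

There is one attempt and no reset: what is moved stays moved. The work goes in short steps, Python scripts to look and compute and a tool call to move; the robot and the scene stay as the last step left them, time stands still between calls to the robot, and variables do not carry over. Pictures are saved under pics/ and viewed, at most 10 in all, crops included, and the job is handed in when it is done.

Besides the shell and the picture viewer there is one more tool, called after ">>>" in YAML: its name, and indented under it one key for each argument. servo_tool: Moves the arm, as the interface text tells. Its arguments: {"type":"object","properties":{"increments":{"type":"array","items":{"type":"array","items":{"type":"number"}}},"squeeze":{"type":"number"}},"required":["increments"]}

```bash
ls; mkdir -p pics; cat > h.py <<'E'
import numpy as np, cv2
from rig import manip, optics, finder
from scipy.optimize import least_squares
from scipy.spatial.transform import Rotation as R
def cal(n):
    c=optics.get_calibration(n); f=240/np.tan(np.radians(c['fov_y'])/2); return f,c['cx'],c['cy'],np.array(c['world_to_cam'])
def ray(n,px,c=None):
    f,cx,cy,T=c or cal(n); u=np.array([px[0]-cx,px[1]-cy])
    if n=='wrist':
        r=np.hypot(*u); t=r/f; d=np.r_[u/max(r,1e-9)*np.sin(t),np.cos(t)]
    else: d=np.r_[u/f,1]
    d/=np.linalg.norm(d); Rm=T[:3,:3]; return -Rm.T@T[:3,3], Rm.T@d
def proj(n,p,c=None):
    f,cx,cy,T=c or cal(n); q=T[:3,:3]@np.asarray(p,float)+T[:3,3]
    if n=='wrist':
        r=np.hypot(q[0],q[1]); t=np.arctan2(r,q[2]); return np.array([cx,cy])+f*t*q[:2]/max(r,1e-9)
    return np.array([cx+f*q[0]/q[2],cy+f*q[1]/q[2]])
def onz(n,px,z,c=None):
    o,d=ray(n,px,c); return o+d*(z-o[2])/d[2]
def save(n,name):
    im=optics.get_image(n); cv2.imwrite(f'pics/{name}.png',im[:,:,::-1]); return im
def st():
    s=manip.get_state(); print(s['clock'],np.round(s['position'],4),np.round(s['ee_rot'],4),np.round(s['contact_force'],1),s['width'],s['gripper_force']); return s
E
cat > a.py <<'E'
from h import *
st()
ims=[save(n,n+'0') for n in('scene','side')]
cv2.imwrite('pics/both0.png',cv2.resize(np.vstack(ims)[:,:,::-1],(640,960))[:, :]) 
Z={'socket':0,'cap_bar':None,'dust_cap':None,'hook_seat':.17,'hook_tips':.188,'hook_stand':0,'ball_tray':0,'tray_fin':.036,'tray_pocket':.008,'valve_ball_center':.018,'gauge':0,'cone':0,'regulator':0}
for l,z in Z.items():
    for n in('scene','side'):
        for d in finder.tip_of(l,n)[:3]:
            print(l,n,round(d['p'],2),np.round(d['at'],1),'' if z is None else np.round(onz(n,d['at'],z),4))
for n in('scene','side'): print(n,np.round(ray(n,(320,240)),3))
E
python3 a.py
```

```text
pics
0.0 [ 0.2467 -0.5188  0.2385] [-9.000e-04  9.755e-01  2.201e-01 -1.000e-04] [-0.3  0.7  0.8] 0.08531163538160087 0.0
socket scene 0.88 [306.9 266.4] [ 0.542 -0.016  0.   ]
socket scene 0.5 [240.3 201.9] [ 0.402  -0.3303  0.    ]
socket side 0.59 [336.3 284.1] [ 0.5457 -0.0193  0.    ]
cap_bar scene 0.59 [307.2 232.7] 
cap_bar side 0.7 [337.2 272.9] 
cap_bar side 0.66 [330.6 243.6] 
dust_cap scene 0.76 [305.1 256.7] 
dust_cap scene 0.67 [377.3 321.1] 
dust_cap side 0.97 [335.5 271.4] 
hook_seat side 0.85 [354.1 303.1] [ 0.5373 -0.2192  0.17  ]
hook_tips scene 0.88 [245.7 184.5] [ 0.4879 -0.2316  0.188 ]
hook_tips side 0.65 [327. 311.] [ 0.4812 -0.2407  0.188 ]
hook_stand scene 0.78 [238.4 258.3] [ 0.6037 -0.2101  0.    ]
hook_stand side 0.97 [386.2 346.2] [ 0.6121 -0.2139  0.    ]
hook_stand side 0.64 [353.4 305.1] [ 0.5703 -0.0901 -0.    ]
hook_stand side 0.59 [331.8 265.9] [0.5475 0.0413 0.    ]
ball_tray scene 0.92 [480.3 284.8] [0.3868 0.4478 0.    ]
ball_tray scene 0.73 [390.2 321.7] [0.61   0.2674 0.    ]
ball_tray scene 0.66 [424.5 378.8] [0.725  0.4019 0.    ]
ball_tray s
[... 1203 characters left out ...]
399.7 263. ] [0.4126 0.2192 0.    ]
gauge scene 0.69 [396.9 306.9] [0.5583 0.2664 0.    ]
gauge scene 0.32 [268. 211.] [ 0.3982 -0.2293  0.    ]
gauge side 0.75 [327. 312.] [ 0.5072 -0.0967  0.    ]
cone scene 0.91 [454.2 321.5] [0.5347 0.4183 0.    ]
cone side 0.78 [300.3 176.4] [ 0.5317  0.4206 -0.    ]
cone side 0.36 [335.8 268.1] [0.5556 0.0319 0.    ]
regulator scene 0.86 [284.8 320.9] [0.7314 0.016  0.    ]
regulator scene 0.41 [399.1 262.4] [0.4113 0.2168 0.    ]
regulator side 0.57 [410.6 258.9] [0.744  0.0222 0.    ]
regulator side 0.22 [336.9 284.6] [ 0.5467 -0.0211 -0.    ]
scene [[ 1.363  0.444  1.194]
 [-0.586 -0.298 -0.754]]
side [[ 0.376 -0.821  0.931]
 [ 0.119  0.713 -0.691]]
```

```bash
python3 - <<'E'
import cv2
for n,(x0,y0,w,h) in {'scene0':(180,150,360,270),'side0':(200,120,280,250)}.items():
    im=cv2.imread(f'pics/{n}.png')[y0:y0+h,x0:x0+w]; cv2.imwrite(f'pics/{n}c.png',cv2.resize(im,None,fx=2.2,fy=2.2,interpolation=cv2.INTER_CUBIC))
E
```

```text
(no output)
```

View pics/scene0c.png

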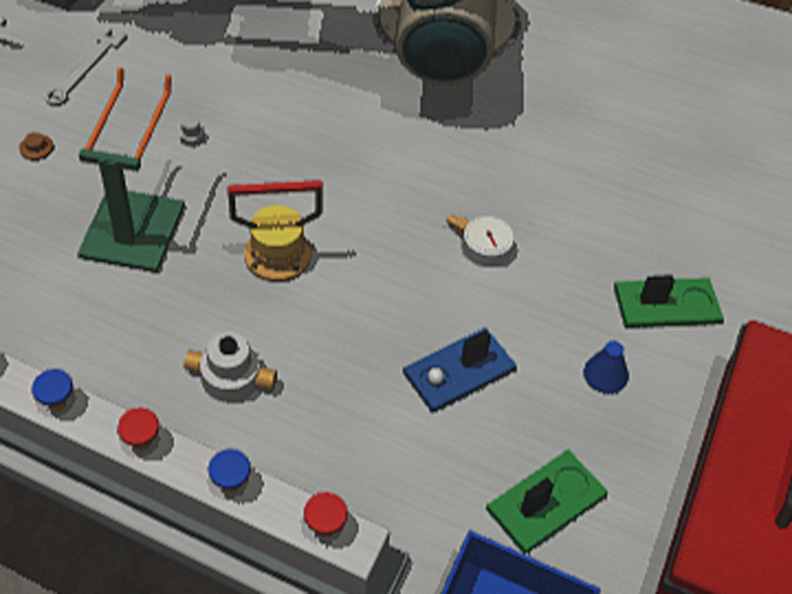

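View pics/side0c.png

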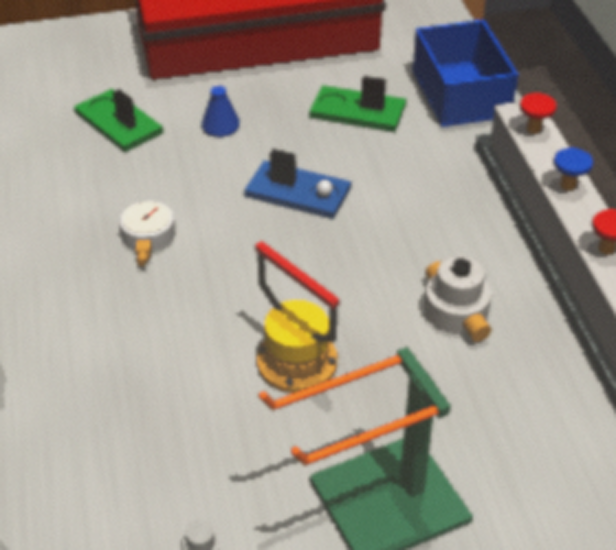

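The pictures show the capped socket at scene px ≈ (306,255), the stand to the right at (238,258), the blue tray with its ball at (390,320), and two green look-alikes. Next I'll measure the poses by colour.

```bash
cat > b.py <<'E'
from h import *
C={n:cal(n) for n in('scene','side')}
I={n:cv2.imread(f'pics/{n}0.png') for n in C}
def mask(n,col,box):
    hsv=cv2.cvtColor(I[n],cv2.COLOR_BGR2HSV).astype(int); H,S,V=hsv[...,0],hsv[...,1],hsv[...,2]
    m={'red':((H<5)|(H>174))&(S>140)&(V>70),'blue':(H>100)&(H<125)&(S>110)&(V>40),'orange':(H>=5)&(H<14)&(S>150)&(V>100)}[col]
    o=np.zeros(m.shape,np.uint8); x0,y0,x1,y1=box; o[y0:y1,x0:x1]=m[y0:y1,x0:x1]; return o
def mom(m):
    M=cv2.moments(m) if isinstance(m,dict) is False else m
    a=M['m00']; S=np.array([[M['mu20'],M['mu11']],[M['mu11'],M['mu02']]])/a
    return np.r_[M['m10']/a,M['m01']/a,np.sqrt(S[0,0]),np.sqrt(S[1,1]),S[0,1]/np.sqrt(S[0,0]*S[1,1])*5]
def big(m):
    k,l,s,_=cv2.connectedComponentsWithStats(m); return (l==1+np.argmax(s[1:,4])).astype(np.uint8)
def fit(box,size,col,zc,fixz,p0,hull=False):
    T={}
    for n in C:
        m=big(mask(n,col,box[n])); 
        if hull:
            h=cv2.convexHull(np.argwhere(m)[:,::-1].astype(np.int32)); m=np.zeros_like(m); cv2.fillConvexPoly(m,h,1)
        T[n]=mom(m); print(n,m.sum(),np.round(T[n],1))
    c=np.array([[a,b,d] for a in(-.5,.5) for b in(-.5,.5) for d in(-.5,.5)])*size
    def res(p):
        z=zc if fixz else p[3]; r=[]
        P=R.from_euler('z',p[2]).apply(c)+[p[0],p[1],z]
        for n in C:
            q=np.array([proj(n,x,C[n]) for x in P],np.float32); r.append(mom(cv2.convexHull(q))-T[n])
        return np.concatenate(r)
    s=least_squares(res,p0,x_scale=[.01,.01,.1]+([] if fixz else [.01]),diff_step=1e-4)
    print(np.round(s.x,4),'deg',np.degrees(s.x[2]),'res',np.round(s.fun,1)); return s.x
print('bar'); fit({'scene':(275,225,335,245),'side':(310,225,360,262)},[.01,.116,.01],'red',.134,False,[.545,-.018,.2,.134])
print('tray'); fit({'scene':(355,290,425,345),'side':(305,180,365,225)},[.12,.064,.012],'blue',.006,True,[.605,.255,-.45+np.pi*0],True)
print('prongs')
for n,b in {'scene':(210,175,265,228),'side':(310,275,405,335)}.items():
    m=mask(n,'orange',b); k,l,s,c=cv2.connectedComponentsWithStats(m)
    for i in range(1,k):
        if s[i,4]<25: continue
        pts=np.argwhere(l==i)[:,::-1].astype(np.float32); vx,vy,x,y=cv2.fitLine(pts,cv2.DIST_HUBER,0,.01,.01).ravel()
        t=(pts-[x,y])@[vx,vy]; e=[onz(n,(x+vx*a,y+vy*a),.166,C[n]) for a in(t.min(),t.max())]
        print(n,s[i,4],np.round(e,3).tolist(),np.degrees(np.arctan2(*(e[1]-e[0])[1::-1])))
E
python3 b.py
```

```text
bar
scene 124 [304.4 234.4  12.1   1.1  -3.1]
side 179 [334.9 244.1  10.2   7.8   4.9]
[ 0.5415 -0.0199  0.5545  0.1361] deg 31.768081511302245 res [-0.   0.1  0.3  0.7  0.5 -0.1 -0.   0.8  0.3 -0.1]
tray
scene 1001 [388.2 317.6  11.8   7.7  -2.1]
side 659 [335.5 204.8  11.9   5.    1.9]
[ 0.6037  0.26   -0.6068] deg -34.76714172619782 res [ 0.3  0.3  0.3  0.4  0.  -0.   0.6  0.4  0.8 -0.3]
prongs
scene 86 [[0.61, -0.241, 0.166], [0.47, -0.278, 0.166]] -165.16606388065324
scene 90 [[0.597, -0.178, 0.166], [0.454, -0.216, 0.166]] -165.24756087097686
side 212 [[0.474, -0.205, 0.166], [0.602, -0.178, 0.166]] 12.108770594952295
side 260 [[0.489, -0.268, 0.166], [0.618, -0.24, 0.166]] 12.044252037719394
```

```bash
cat > plan.py <<'E'
from h import *
def plan(wps,start=None):
    """wps: (x,y,z,yaw_y_deg,nrows,grip); level the tool; smooth profile."""
    s=manip.get_state(); w=s['ee_rot']; Rc=R.from_quat([w[1],w[2],w[3],w[0]]); p=np.array(s['position']) if start is None else np.array(start)
    print('t',round(s['clock'],2),'p',np.round(p,4),'yaw',np.round(yawy(Rc),2),'tilt',np.round(np.degrees(np.arccos(-Rc.as_matrix()[2,2])),2))
    for x,y,z,yw,n,g in wps:
        a=np.radians(yw); Y=np.array([np.cos(a),np.sin(a),0]); Z=np.array([0,0,-1.]); Rt=R.from_matrix(np.c_[np.cross(Y,Z),Y,Z])
        rv=(Rc.inv()*Rt).as_rotvec(); p0,R0=p.copy(),Rc; t=np.array([x,y,z]); rows=[]
        for i in range(1,n+1):
            u=i/n; u=u*u*(3-2*u)
            d=np.round(Rc.inv().apply(p0+(t-p0)*u-p)*100,2); tr=np.round(np.degrees((Rc.inv()*R0*R.from_rotvec(rv*u)).as_rotvec()),1)
            p=p+Rc.apply(d/100); Rc=Rc*R.from_rotvec(np.radians(tr)); rows.append([float(v)+0 for v in [*d,*tr]]+[g])
        for i in range(0,n,5): print(str(rows[i:i+5]).replace(' ',''))
        print('--')
def yawy(Rc): m=Rc.as_matrix(); return np.degrees(np.arctan2(m[1,1],m[0,1]))
E
python3 -c "
from plan import *
plan([(.5415,-.0199,.235,31.8,20,-1)])"
```

```text
t 1.4 p [ 0.2469 -0.5193  0.2393] yaw -64.57 tilt 0.01
[[0.35,-0.24,0.0,0.0,0.0,-0.7,-1],[1.0,-0.66,0.01,0.0,0.0,-2.0,-1],[1.63,-0.98,0.02,0.0,0.0,-3.2,-1],[2.21,-1.19,0.01,0.0,0.0,-4.1,-1],[2.76,-1.23,0.03,0.0,0.0,-5.1,-1]]
[[3.28,-1.13,0.02,0.0,0.0,-5.7,-1],[3.71,-0.87,0.03,0.0,0.0,-6.4,-1],[4.05,-0.48,0.03,0.0,0.0,-6.7,-1],[4.24,-0.01,0.03,0.0,0.0,-7.1,-1],[4.31,0.52,0.03,0.0,0.0,-7.2,-1]]
[[4.2,1.06,0.04,0.0,0.0,-7.2,-1],[3.95,1.55,0.03,0.0,0.0,-7.0,-1],[3.59,1.93,0.03,0.0,0.0,-6.8,-1],[3.11,2.2,0.03,0.0,0.0,-6.4,-1],[2.6,2.3,0.02,0.0,0.0,-5.7,-1]]
[[2.05,2.22,0.02,0.0,0.0,-5.0,-1],[1.54,1.99,0.02,0.0,0.0,-4.2,-1],[1.05,1.58,0.02,0.0,0.0,-3.2,-1],[0.6,1.04,0.0,0.0,0.0,-2.0,-1],[0.2,0.37,0.01,0.0,0.0,-0.7,-1]]
--
```

>>> servo_tool:
  increments:
    - [0.35,-0.24,0,0,0,-0.7,-1]
    - [1.0,-0.66,0,0,0,-2.0,-1]
    - [1.63,-0.98,0,0,0,-3.2,-1]
    - [2.21,-1.19,0,0,0,-4.1,-1]
    - [2.76,-1.23,0,0,0,-5.1,-1]

```text
clock: 1.9
position: [0.2936, -0.4395, 0.2393]
ee_rot: [-0.0, 0.937, 0.349, 0.0]
contact_force: [0.5, 0.3, 0.4]
width: 0.0854
gripper_force: 0.0
```

>>> servo_tool:
  increments:
    - [3.28,-1.13,0,0,0,-5.7,-1]
    - [3.71,-0.87,0,0,0,-6.4,-1]
    - [4.05,-0.48,0,0,0,-6.7,-1]
    - [4.24,0,0,0,0,-7.1,-1]
    - [4.31,0.52,0,0,0,-7.2,-1]

```text
clock: 2.4
position: [0.3948, -0.2665, 0.2395]
ee_rot: [0.0, 0.798, 0.602, 0.0]
contact_force: [1.0, 0.2, 0.1]
width: 0.085
gripper_force: 0.0
```

>>> servo_tool:
  increments:
    - [4.2,1.06,0,0,0,-7.2,-1]
    - [3.95,1.55,0,0,0,-7.0,-1]
    - [3.59,1.93,0,0,0,-6.8,-1]
    - [3.11,2.2,0,0,0,-6.4,-1]
    - [2.6,2.3,0,0,0,-5.7,-1]

```text
clock: 2.9
position: [0.4955, -0.0945, 0.2396]
ee_rot: [-0.0, 0.593, 0.805, 0.0]
contact_force: [0.7, -0.9, 0.4]
width: 0.0857
gripper_force: 0.0
```

>>> servo_tool:
  increments:
    - [2.05,2.22,0,0,0,-5.0,-1]
    - [1.54,1.99,0,0,0,-4.2,-1]
    - [1.05,1.58,0,0,0,-3.2,-1]
    - [0.6,1.04,0,0,0,-2.0,-1]
    - [0.2,0.37,0,0,0,-0.7,-1]

```text
clock: 3.4
position: [0.5414, -0.0182, 0.2393]
ee_rot: [-0.0, 0.484, 0.875, 0.0]
contact_force: [0.3, -0.0, 0.1]
width: 0.0851
gripper_force: 0.0
```

```bash
cat > w.py <<'E'
from h import *
import sys
name=sys.argv[1]; st(); c=cal('wrist'); im=save('wrist',name)
for l,z in [a.split('=') for a in sys.argv[2:]]:
    for d in finder.tip_of(l,'wrist')[:2]: print(l,round(d['p'],2),np.round(d['at'],1),np.round(onz('wrist',d['at'],float(z),c),4))
E
python3 w.py w1 cap_bar=.134 dust_cap=.038 hook_tips=.188 hook_seat=.17 tray_fin=.036 tray_pocket=.008
```

```text
3.4 [ 0.5414 -0.0182  0.2393] [-1.000e-04  4.845e-01  8.748e-01  1.000e-04] [ 0.3 -0.   0.1] 0.08511913418380765 0.0
cap_bar 0.77 [323.3 241.9] [ 0.5426 -0.0188  0.134 ]
cap_bar 0.63 [524.9  47.5] [0.5853 0.1755 0.134 ]
dust_cap 0.96 [326.7 209.7] [ 0.5465 -0.019   0.038 ]
dust_cap 0.37 [289.6 357.6] [ 0.6014 -0.1839  0.038 ]
tray_pocket 0.62 [528.1  49.8] [0.6359 0.2408 0.008 ]
```

View pics/w1.png

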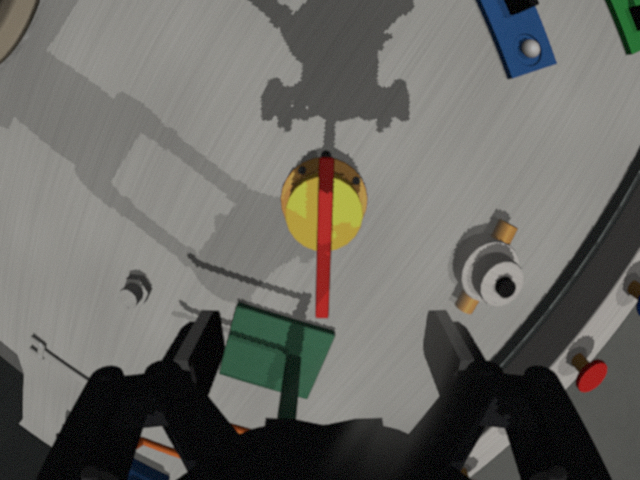

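The wrist view shows the red bar running (326,152)–(322,318), nearly at right angles to the finger closing line. I'll refine it with a mask.

```bash
python3 - <<'E'
from plan import *
c=cal('wrist'); hsv=cv2.cvtColor(cv2.imread('pics/w1.png'),cv2.COLOR_BGR2HSV).astype(int); m=((hsv[...,0]<5)|(hsv[...,0]>174))&(hsv[...,1]>140)&(hsv[...,2]>70)
m[:140]=0;m[330:]=0;m[:,:290]=0;m[:,360:]=0
pts=np.argwhere(m)[:,::-1].astype(np.float32); vx,vy,x,y=cv2.fitLine(pts,cv2.DIST_L2,0,.01,.01).ravel(); t=(pts-[x,y])@[vx,vy]
e=[onz('wrist',(x+vx*a,y+vy*a),.139,c) for a in(t.min(),t.max())]; d=e[1]-e[0]; C=(e[0]+e[1])/2
print(np.round(e,4),np.linalg.norm(d),'baryaw-90',np.degrees(np.arctan2(d[1],d[0]))+90,C)
plan([(C[0],C[1],.124,31.8,10,-1)])
E
```

```text
[[ 0.571  -0.0702  0.139 ]
 [ 0.5136  0.0287  0.139 ]] 0.11424465044829149 baryaw-90 210.13130282001566 [ 0.54229369 -0.02074727  0.139     ]
t 3.75 p [ 0.5412 -0.0207  0.2393] yaw 31.76 tilt 0.02
[[0.0,0.0,0.32,0.0,0.0,0.0,-1],[-0.01,0.01,0.88,0.0,0.0,0.0,-1],[0.0,0.01,1.29,0.0,0.0,0.0,-1],[-0.01,0.01,1.57,0.0,0.0,0.0,-1],[-0.01,0.02,1.71,0.0,0.0,0.0,-1]]
[[-0.01,0.01,1.7,0.0,0.0,0.0,-1],[0.0,0.01,1.57,0.0,0.0,0.0,-1],[-0.01,0.01,1.29,0.0,0.0,0.0,-1],[0.0,0.01,0.88,0.0,0.0,0.0,-1],[-0.01,0.0,0.32,0.0,0.0,0.0,-1]]
--
```

>>> servo_tool:
  increments:
    - [0,0,1.5,0,0,1.7,-1]
    - [0,0.05,2.5,0,0,0,-1]
    - [0,0.05,3.0,0,0,0,-1]
    - [0,0,2.5,0,0,0,-1]
    - [0,0,2.0,0,0,0,-1]
  squeeze: 70

```text
clock: 4.25
position: [0.5417, -0.0201, 0.1229]
ee_rot: [-0.001, 0.5, 0.866, -0.0]
contact_force: [-0.0, -0.9, 0.1]
width: 0.0855
gripper_force: 0.0
```

>>> servo_tool:
  increments:
    - [0,0,0,0,0,0,-0.3]
    - [0,0,0,0,0,0,0.3]
    - [0,0,0,0,0,0,1]
    - [0,0,0,0,0,0,1]
    - [0,0,0,0,0,0,1]

```text
clock: 4.75
position: [0.5431, -0.0196, 0.1253]
ee_rot: [0.001, 0.499, 0.867, 0.0]
contact_force: [0.4, -0.6, -0.3]
width: 0.0124
gripper_force: 0.0
```

>>> servo_tool:
  increments:
    - [0,0,0,0,0,0,1]
    - [0,0,0,0,0,0,1]
    - [0,0,0,0,0,0,1]
    - [0,0,0,0,0,0,1]
    - [0,0,-0.1,0,0,0,1]

```text
clock: 5.25
position: [0.5426, -0.0194, 0.1255]
ee_rot: [0.0, 0.499, 0.867, 0.0]
contact_force: [-0.1, -0.4, -2.0]
width: 0.0085
gripper_force: 68.2
```

```bash
python3 -c "
from plan import *
st();plan([])"
```

```text
5.25 [ 0.5426 -0.0194  0.1255] [3.000e-04 4.990e-01 8.666e-01 1.000e-04] [-0.1 -0.4 -2. ] 0.008500209489201003 68.17171812057495
t 5.25 p [ 0.5426 -0.0194  0.1255] yaw 30.13 tilt 0.04
```

```bash
python3 -c "
from plan import *
plan([(.5426,-.0194,.205,30.1,10,1),(.40,-.13,.205,20,10,1),(.412,-.2535,.20,12.8,10,1),(.540,-.2243,.20,12.8,10,1),(.540,-.2243,.17,12.8,5,1)])"
```

```text
t 5.25 p [ 0.5426 -0.0194  0.1255] yaw 30.13 tilt 0.04
[[0.0,0.0,-0.22,0.0,0.0,0.0,1],[0.0,0.0,-0.61,0.0,0.0,0.0,1],[0.0,0.0,-0.89,0.0,0.0,0.0,1],[0.0,0.0,-1.08,0.0,0.0,0.0,1],[0.0,0.0,-1.17,0.0,0.0,0.0,1]]
[[0.0,0.01,-1.18,0.0,0.0,0.0,1],[0.0,0.0,-1.08,0.0,0.0,0.0,1],[0.0,0.0,-0.89,0.0,0.0,0.0,1],[0.0,0.0,-0.6,0.0,0.0,0.0,1],[0.0,0.0,-0.23,0.0,0.0,0.0,1]]
--
[[-0.07,-0.5,0.0,0.0,0.0,0.3,1],[-0.19,-1.36,0.0,0.0,0.0,0.8,1],[-0.31,-2.0,0.0,0.0,0.0,1.1,1],[-0.42,-2.42,0.0,0.0,0.0,1.4,1],[-0.52,-2.62,0.0,0.0,0.0,1.5,1]]
[[-0.59,-2.6,0.0,0.0,0.0,1.5,1],[-0.6,-2.38,0.0,0.0,0.0,1.3,1],[-0.55,-1.95,0.0,0.0,0.0,1.2,1],[-0.39,-1.31,0.0,0.0,0.0,0.7,1],[-0.15,-0.48,0.0,0.0,0.0,0.3,1]]
--
[[-0.34,-0.09,0.01,0.0,0.0,0.2,1],[-0.91,-0.23,0.04,0.0,0.0,0.6,1],[-1.35,-0.33,0.06,0.0,0.0,0.8,1],[-1.65,-0.37,0.06,0.0,0.0,0.9,1],[-1.79,-0.39,0.08,0.0,0.0,1.1,1]]
[[-1.81,-0.34,0.07,0.0,0.0,1.1,1],[-1.66,-0.29,0.07,0.0,0.0,1.0,1],[-1.38,-0.21,0.06,0.0,0.0,0.8,1],[-0.93,-0.13,0.03,0.0,0.0,0.5,1],[-0.34,-0.05,0.02,0.0,0.0,0.2,1]]
--
[[0.0,0.37,0.0,0.0,0.0,0.0,1],[0.0,1.0,0.0,0.0,0.0,0.0,1],[0.0,1.47,0.0,0.0,0.0,0.0,1],[0.0,1.78,0.0,0.0,0.0,0.0,1],[0.0,1.95,0.0,0.0,0.0,0.0,1]]
[[0.0,1.94,0.0,0.0,0.0,0.0,1],[0.0,1.78,0.0,0.0,0.0,0.0,1],[0.0,1.48,0.0,0.0,0.0,0.0,1],[0.0,0.99,0.0,0.0,0.0,0.0,1],[0.0,0.37,0.0,0.0,0.0,0.0,1]]
--
[[0.0,0.0,0.31,0.0,0.0,0.0,1],[0.0,0.0,0.75,0.0,0.0,0.0,1],[0.0,0.0,0.89,0.0,0.0,0.0,1],[0.0,0.0,0.74,0.0,0.0,0.0,1],[0.0,0.0,0.31,0.0,0.0,0.0,1]]
--
```

>>> servo_tool:
  increments:
    - [0,0,-0.22,0,0,0,1]
    - [0,0,-0.6,0,0,0,1]
    - [0,0,-0.9,0,0,0,1]
    - [0,0,-1.1,0,0,0,1]
    - [0,0,-1.2,0,0,0,1]

```text
clock: 5.75
position: [0.5426, -0.0195, 0.1666]
ee_rot: [0.0, 0.499, 0.867, 0.0]
contact_force: [0.2, 0.3, -1.4]
width: 0.0082
gripper_force: 68.2
```

>>> servo_tool:
  increments:
    - [0,0,-1.2,0,0,0,1]
    - [0,0,-1.1,0,0,0,1]
    - [0,0,-0.9,0,0,0,1]
    - [0,0,-0.6,0,0,0,1]
    - [0,0,-0.2,0,0,0,1]

```text
clock: 6.25
position: [0.5428, -0.0195, 0.2064]
ee_rot: [0.001, 0.499, 0.867, 0.0]
contact_force: [0.2, 1.2, -1.3]
width: 0.0083
gripper_force: 68.2
```

>>> servo_tool:
  increments:
    - [-0.07,-0.5,0,0,0,0.3,1]
    - [-0.19,-1.36,0,0,0,0.8,1]
    - [-0.31,-2.0,0,0,0,1.1,1]
    - [-0.42,-2.42,0,0,0,1.4,1]
    - [-0.52,-2.62,0,0,0,1.5,1]

```text
clock: 6.75
position: [0.4692, -0.0755, 0.2048]
ee_rot: [-0.001, 0.538, 0.843, -0.001]
contact_force: [0.1, -0.5, -0.5]
width: 0.0085
gripper_force: 68.3
```

>>> servo_tool:
  increments:
    - [-0.59,-2.6,0,0,0,1.5,1]
    - [-0.6,-2.38,0,0,0,1.3,1]
    - [-0.55,-1.95,0,0,0,1.2,1]
    - [-0.39,-1.31,0,0,0,0.7,1]
    - [-0.15,-0.48,0,0,0,0.3,1]

```text
clock: 7.25
position: [0.3982, -0.1306, 0.2052]
ee_rot: [-0.0, 0.574, 0.819, -0.0]
contact_force: [0.4, 0.5, -1.5]
width: 0.0086
gripper_force: 68.3
```

>>> servo_tool:
  increments:
    - [-0.34,-0.09,0,0,0,0.2,1]
    - [-0.91,-0.23,0.04,0,0,0.6,1]
    - [-1.35,-0.33,0.06,0,0,0.8,1]
    - [-1.65,-0.37,0.06,0,0,0.9,1]
    - [-1.79,-0.39,0.08,0,0,1.1,1]

```text
clock: 7.75
position: [0.4067, -0.1931, 0.203]
ee_rot: [0.0, 0.599, 0.801, -0.0]
contact_force: [-0.2, 0.3, -1.9]
width: 0.0088
gripper_force: 68.3
```

>>> servo_tool:
  increments:
    - [-1.81,-0.34,0.07,0,0,1.1,1]
    - [-1.66,-0.29,0.07,0,0,1.0,1]
    - [-1.38,-0.21,0.06,0,0,0.8,1]
    - [-0.93,-0.13,0.03,0,0,0.5,1]
    - [-0.34,-0.05,0,0,0,0.2,1]

```text
clock: 8.25
position: [0.412, -0.2546, 0.2006]
ee_rot: [-0.0, 0.624, 0.781, -0.0]
contact_force: [0.5, 0.6, -1.3]
width: 0.0083
gripper_force: 68.3
```

```bash
python3 - <<'E'
from plan import *
im=[save('scene','scene2'),save('side','side2')]
cv2.imwrite('pics/c2.png',np.hstack([cv2.resize(im[0][130:310,180:360],(400,400),interpolation=2),cv2.resize(im[1][210:390,260:440],(400,400),interpolation=2)])[:,:,::-1])
for n in('scene','side'):
    for l,z in(('hook_tips',.188),('cap_bar',.21),('hook_seat',.17)):
        for d in finder.tip_of(l,n)[:2]: print(l,n,round(d['p'],2),np.round(onz(n,d['at'],z),4))
plan([(.540,-.2243,.20,12.8,10,1)])
E
```

```text
hook_tips scene 0.6 [ 0.4786 -0.2284  0.188 ]
cap_bar scene 0.62 [0.761 0.273 0.21 ]
cap_bar scene 0.61 [ 0.4246 -0.2531  0.21  ]
hook_seat scene 0.97 [ 0.542  -0.2193  0.17  ]
hook_seat scene 0.36 [0.8233 0.0723 0.17  ]
hook_tips side 0.89 [ 0.4848 -0.2387  0.188 ]
cap_bar side 0.57 [ 0.4064 -0.2413  0.21  ]
cap_bar side 0.33 [ 0.4074 -0.3169  0.21  ]
hook_seat side 0.59 [ 0.5436 -0.2247  0.17  ]
t 8.65 p [ 0.4118 -0.253   0.2009] yaw 12.87 tilt 0.01
[[0.0,0.37,0.0,0.0,0.0,0.0,1],[-0.01,1.0,0.01,0.0,0.0,0.0,1],[0.0,1.47,0.01,0.0,0.0,0.0,1],[-0.01,1.79,0.01,0.0,0.0,0.0,1],[-0.01,1.94,0.02,0.0,0.0,0.0,1]]
[[-0.01,1.94,0.01,0.0,0.0,0.0,1],[-0.01,1.79,0.01,0.0,0.0,0.1,1],[0.0,1.47,0.01,0.0,0.0,0.0,1],[0.0,1.0,0.01,0.0,0.0,0.0,1],[0.0,0.37,0.0,0.0,0.0,0.0,1]]
--
```

View pics/c2.png

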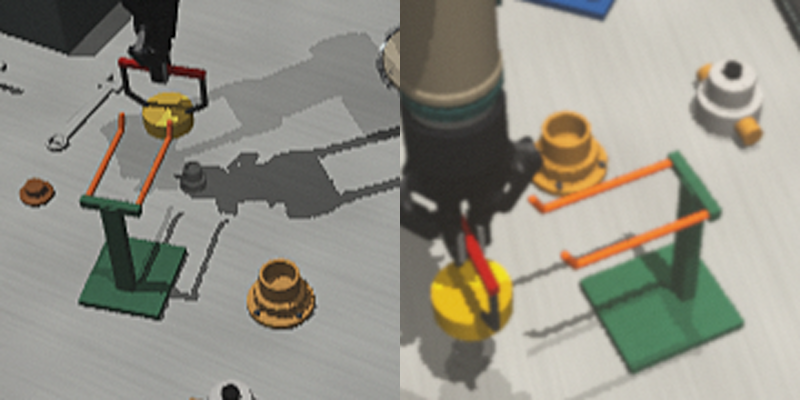

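The crops show the cap gripped level in front of the upturned tips and the socket open. The bar is lined up with both prongs, so I'll go in.

>>> servo_tool:
  increments:
    - [0,0.37,0,0,0,0,1]
    - [0,1.0,0,0,0,0,1]
    - [0,1.47,0,0,0,0,1]
    - [0,1.8,0,0,0,0,1]
    - [0,1.95,0,0,0,0,1]

```text
clock: 9.15
position: [0.4781, -0.2385, 0.2008]
ee_rot: [0.0, 0.624, 0.782, 0.0]
contact_force: [0.4, -0.3, -1.2]
width: 0.0085
gripper_force: 68.3
```

>>> servo_tool:
  increments:
    - [-0.05,1.95,0,0,0,0,1]
    - [-0.05,1.8,0,0,0,0,1]
    - [0,1.47,0,0,0,0,1]
    - [0,1.0,0,0,0,0,1]
    - [0,0.37,0,0,0,0,1]

```text
clock: 9.65
position: [0.5419, -0.2248, 0.2005]
ee_rot: [-0.0, 0.623, 0.782, 0.0]
contact_force: [-0.7, 0.1, -1.3]
width: 0.0088
gripper_force: 68.3
```

>>> servo_tool:
  increments:
    - [0,0,0.35,0,0,0,1]
    - [0,0,0.75,0,0,0,1]
    - [0,0,0.9,0,0,0,1]
    - [0,0,0.75,0,0,0,1]
    - [0,0,0.35,0,0,0,1]

```text
clock: 10.15
position: [0.5395, -0.2251, 0.1685]
ee_rot: [-0.001, 0.624, 0.782, -0.0]
contact_force: [0.5, -0.7, -1.3]
width: 0.0084
gripper_force: 68.3
```

```bash
python3 - <<'E'
from plan import *
st()
im=[save('scene','scene3'),save('side','side3')]
cv2.imwrite('pics/c3.png',np.hstack([cv2.resize(im[0][150:290,190:330],(400,400),interpolation=2),cv2.resize(im[1][240:380,290:430],(400,400),interpolation=2)])[:,:,::-1])
E
```

```text
10.15 [ 0.5395 -0.2251  0.1685] [-1.100e-03  6.239e-01  7.815e-01 -2.000e-04] [ 0.5 -0.7 -1.3] 0.008419586815622292 68.29974174499512
```

View pics/c3.png

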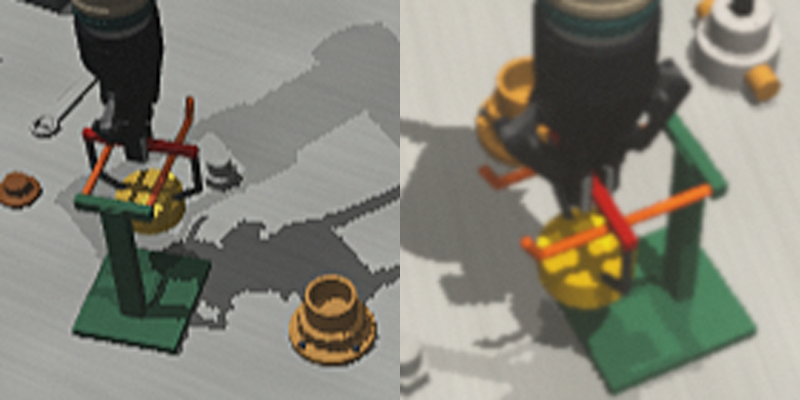

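The bar lies across both prongs between tips and crossbar, with a leg outside each prong. I'll lower it gently until it touches.

>>> servo_tool:
  increments:
    - [0,0,0.1,0,0,0,1]
    - [0,0,0.1,0,0,0,1]
    - [0,0,0.1,0,0,0,1]
    - [0,0,0.1,0,0,0,1]
    - [0,0,0,0,0,0,1]

```text
clock: 10.75
position: [0.5407, -0.2253, 0.1662]
ee_rot: [0.0, 0.624, 0.782, 0.0]
contact_force: [-1.4, 0.4, 1.0]
width: 0.0084
gripper_force: 68.6
```

>>> servo_tool:
  increments:
    - [0,0,0.05,0,0,0,1]
    - [0,0,0.05,0,0,0,1]
    - [0,0,0,0,0,0,1]
    - [0,0,0,0,0,0,1]
    - [0,0,0,0,0,0,1]

```text
clock: 11.25
position: [0.5408, -0.2254, 0.1661]
ee_rot: [0.001, 0.624, 0.782, 0.0]
contact_force: [-1.9, 0.9, 5.9]
width: 0.0086
gripper_force: 69.4
```

>>> servo_tool:
  increments:
    - [0,0,-0.05,0,0,0,0.8]
    - [0,0,0,0,0,0,0.6]
    - [0,0,0,0,0,0,0.4]
    - [0,0,0,0,0,0,0.3]
    - [0,0,0,0,0,0,0.3]

```text
clock: 11.75
position: [0.5405, -0.2253, 0.165]
ee_rot: [-0.0, 0.624, 0.782, -0.0]
contact_force: [-1.0, 0.2, 0.2]
width: 0.03
gripper_force: 0.0
```

>>> servo_tool:
  increments:
    - [0,0,-0.5,0,0,0,0.3]
    - [0,0,-1,0,0,0,0.3]
    - [0,0,-2,0,0,0,0.3]
    - [0,0,-3,0,0,0,0.3]
    - [0,0,-3,0,0,0,0]

```text
clock: 12.25
position: [0.5405, -0.2252, 0.262]
ee_rot: [0.0, 0.624, 0.782, -0.0]
contact_force: [-0.1, -0.3, -0.5]
width: 0.042
gripper_force: 0.0
```

```bash
python3 - <<'E'
from plan import *
st()
im=[save('scene','scene4'),save('side','side4')]
cv2.imwrite('pics/c4.png',np.hstack([cv2.resize(im[0][150:290,190:330],(400,400),interpolation=2),cv2.resize(im[1][240:380,290:430],(400,400),interpolation=2)])[:,:,::-1])
for n in('scene','side'):
    for l,z in(('socket_mouth',.06),('socket',0)):
        for d in finder.tip_of(l,n)[:1]: print(l,n,round(d['p'],2),np.round(onz(n,d['at'],z),4))
plan([(.587,.200,.25,55.2,20,-1)])
E
```

```text
12.25 [ 0.5405 -0.2252  0.262 ] [ 1.000e-04  6.237e-01  7.817e-01 -0.000e+00] [-0.1 -0.3 -0.5] 0.041996996619124524 0.0
socket_mouth scene 0.95 [ 0.5436 -0.0187  0.06  ]
socket scene 0.57 [ 0.5488 -0.0076  0.    ]
socket_mouth side 0.7 [ 0.5356 -0.0173  0.06  ]
socket side 0.61 [ 0.5414 -0.0196  0.    ]
t 12.55 p [ 0.54   -0.225   0.2596] yaw 12.82 tilt 0.09
[[0.29,0.1,0.01,0.0,0.0,-0.3,-1],[0.84,0.3,0.02,0.0,0.0,-0.9,-1],[1.31,0.48,0.03,0.0,0.0,-1.4,-1],[1.72,0.69,0.04,0.0,0.0,-1.8,-1],[2.05,0.89,0.05,0.0,0.0,-2.2,-1]]
[[2.3,1.11,0.06,0.0,0.0,-2.6,-1],[2.47,1.33,0.07,0.0,0.0,-2.7,-1],[2.58,1.55,0.07,0.0,0.0,-3.0,-1],[2.59,1.76,0.07,0.0,0.0,-3.1,-1],[2.55,1.93,0.07,0.0,0.0,-3.2,-1]]
[[2.44,2.07,0.08,0.0,0.0,-3.2,-1],[2.27,2.15,0.07,0.0,-0.1,-3.1,-1],[2.06,2.19,0.06,0.0,0.0,-2.9,-1],[1.82,2.13,0.07,0.0,0.0,-2.8,-1],[1.56,2.03,0.05,0.0,0.0,-2.6,-1]]
[[1.29,1.83,0.05,0.0,0.0,-2.2,-1],[1.0,1.55,0.04,0.0,0.0,-1.8,-1],[0.72,1.2,0.03,0.0,0.0,-1.4,-1],[0.44,0.77,0.02,0.0,0.0,-0.9,-1],[0.15,0.27,0.01,0.0,0.0,-0.3,-1]]
--
```

View pics/c4.png

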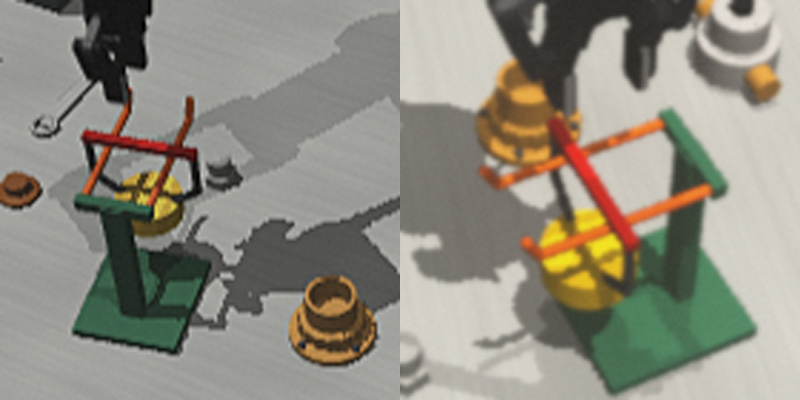

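The cap hangs free on both prongs. Now to the blue tray.

>>> servo_tool:
  increments:
    - [0.3,0.1,0,0,0,-0.3,-1]
    - [0.9,0.3,0,0,0,-0.9,-1]
    - [1.4,0.5,0,0,0,-1.4,-1]
    - [1.8,0.7,0,0,0,-1.8,-1]
    - [2.2,1.0,0,0,0,-2.2,-1]

```text
clock: 13.05
position: [0.5481, -0.1532, 0.2599]
ee_rot: [-0.0, 0.577, 0.817, 0.0]
contact_force: [0.3, 0.6, 0.0]
width: 0.0853
gripper_force: 0.0
```

>>> servo_tool:
  increments:
    - [2.5,1.2,0,0,0,-2.6,-1]
    - [2.7,1.4,0,0,0,-2.7,-1]
    - [2.8,1.6,0,0,0,-3.0,-1]
    - [2.8,1.9,0,0,0,-3.1,-1]
    - [2.8,2.1,0,0,0,-3.2,-1]

```text
clock: 13.55
position: [0.5638, 0.0063, 0.2601]
ee_rot: [-0.0, 0.468, 0.884, 0.0]
contact_force: [0.3, 0.6, 1.4]
width: 0.0855
gripper_force: 0.0
```

>>> servo_tool:
  increments:
    - [2.7,2.3,0,0,0,-3.2,-1]
    - [2.5,2.4,0,0,0,-3.1,-1]
    - [2.3,2.4,0,0,0,-2.9,-1]
    - [2.1,2.4,0,0,0,-2.8,-1]
    - [1.8,2.3,0,0,0,-2.6,-1]

```text
clock: 14.05
position: [0.5809, 0.1702, 0.2601]
ee_rot: [-0.0, 0.351, 0.936, 0.0]
contact_force: [0.4, -0.1, -0.2]
width: 0.0853
gripper_force: 0.0
```

>>> servo_tool:
  increments:
    - [1.5,2.1,0,0,0,-2.2,-1]
    - [1.2,1.8,0,0,0,-1.8,-1]
    - [0.9,1.4,0,0,0,-1.4,-1]
    - [0.5,0.9,0,0,0,-0.9,-1]
    - [0.2,0.3,0,0,0,-0.3,-1]

```text
clock: 14.55
position: [0.5889, 0.246, 0.26]
ee_rot: [-0.0, 0.298, 0.955, -0.0]
contact_force: [-1.0, -0.7, -0.5]
width: 0.0857
gripper_force: 0.0
```

```bash
python3 w.py w2 tray_fin=.036 tray_pocket=.008 valve_ball_center=.018 ball_tray=0; python3 -c "
from plan import *
plan([])"
```

```text
14.55 [0.5889 0.246  0.26  ] [-1.000e-04  2.979e-01  9.546e-01 -2.000e-04] [-1.  -0.7 -0.5] 0.0856640361658488 0.0
tray_fin 0.94 [342.2 185. ] [0.5866 0.27   0.036 ]
tray_fin 0.56 [512.7 240.6] [0.7438 0.3961 0.036 ]
tray_pocket 0.9 [342.4 228.3] [0.6316 0.2417 0.008 ]
valve_ball_center 0.66 [342.8 234.2] [0.6344 0.2397 0.018 ]
ball_tray 0.7 [496.7 208.4] [0.7167 0.4054 0.    ]
ball_tray 0.55 [346.6 196. ] [0.606  0.2648 0.    ]
t 14.8 p [0.5892 0.2439 0.2603] yaw 55.17 tilt 0.03
```

View pics/w2.png

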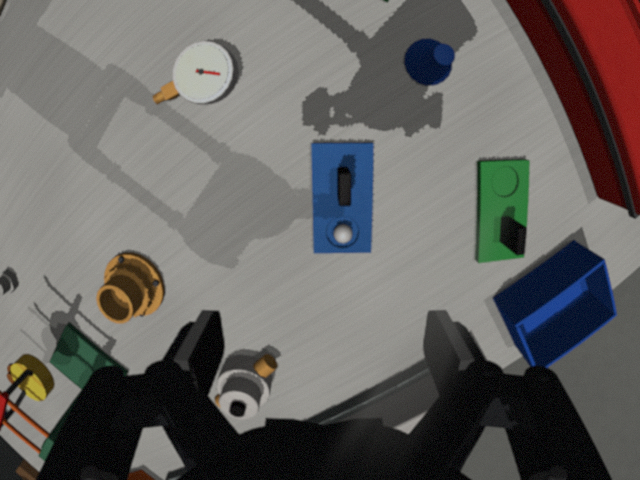

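The wrist view shows the tray upright in the image at columns 312–373, the ball in its pocket at (343,234) and the fin at (343,187). I'll refine the pose by fitting the plate's corners.

```bash
python3 - <<'E'
from plan import *
c=cal('wrist'); im=cv2.imread('pics/w2.png'); hsv=cv2.cvtColor(im,cv2.COLOR_BGR2HSV).astype(int)
m=(hsv[...,0]>100)&(hsv[...,0]<125)&(hsv[...,1]>100)&(hsv[...,2]>40); m[:130]=0;m[265:]=0;m[:,:300]=0;m[:,385:]=0
h=cv2.convexHull(np.argwhere(m)[:,::-1].astype(np.int32)).reshape(-1,2)
w=np.array([onz('wrist',p,.011,c)[:2]*1000 for p in h],np.float32)
(r,sz,a)=cv2.minAreaRect(w); print('rect',r,sz,a)
ctr=np.array(r)/1000
yaw=next(y for y in (a,a+90,a-90,a-180) if -60<y<-15); u=np.array([np.cos(np.radians(yaw)),np.sin(np.radians(yaw))])
fin=ctr-.02*u; print('yaw',yaw,'ctr',ctr,'fin',fin,'pocket',ctr+.036*u)
# socket in wrist
for l,z in(('socket_mouth',.06),('socket',0)):
    for d in finder.tip_of(l,'wrist')[:2]: print(l,round(d['p'],2),np.round(d['at'],1),np.round(onz('wrist',d['at'],z,c),4))
plan([(fin[0],fin[1],.10,yaw+90,10,-1),(fin[0],fin[1],.026,yaw+90,5,-1)])
E
```

```text
rect (604.4068603515625, 257.57525634765625) (63.15708541870117, 119.27149200439453) 55.67405700683594
yaw -34.32594299316406 ctr [0.60440686 0.25757526] fin [0.58789    0.26885326] pocket [0.63413721 0.23727485]
socket_mouth 0.58 [115.7 302.7] [ 0.5426 -0.0154  0.06  ]
socket 0.58 [133.8 284.2] [ 0.543  -0.0235  0.    ]
t 14.9 p [0.5893 0.244  0.2604] yaw 55.16 tilt 0.02
[[0.04,0.06,0.45,0.0,0.0,0.0,-1],[0.12,0.14,1.22,0.0,0.0,-0.1,-1],[0.17,0.23,1.79,0.0,0.0,0.0,-1],[0.21,0.26,2.19,0.0,0.0,-0.1,-1],[0.23,0.3,2.37,0.0,0.0,-0.1,-1]]
[[0.22,0.29,2.37,0.0,0.0,0.0,-1],[0.21,0.27,2.18,0.0,0.0,-0.1,-1],[0.17,0.22,1.8,0.0,0.0,-0.1,-1],[0.12,0.15,1.22,0.0,0.0,0.0,-1],[0.04,0.05,0.45,0.0,0.0,0.0,-1]]
--
[[0.0,0.0,0.77,0.0,0.0,0.0,-1],[0.0,0.0,1.83,0.0,0.0,0.0,-1],[0.0,0.0,2.19,0.0,0.0,0.0,-1],[0.0,0.01,1.84,0.0,0.0,0.0,-1],[0.0,0.0,0.77,0.0,0.0,0.0,-1]]
--
```

>>> servo_tool:
  increments:
    - [0.04,0.06,0.5,0,0,0,-1]
    - [0.12,0.14,1.2,0,0,-0.1,-1]
    - [0.17,0.23,1.8,0,0,0,-1]
    - [0.21,0.26,2.2,0,0,-0.1,-1]
    - [0.23,0.3,2.3,0,0,-0.1,-1]
  squeeze: 100

```text
clock: 15.4
position: [0.5882, 0.2573, 0.1787]
ee_rot: [-0.0, 0.296, 0.955, -0.0]
contact_force: [0.4, 0.2, 0.5]
width: 0.0855
gripper_force: 0.0
```

>>> servo_tool:
  increments:
    - [0.22,0.29,2.3,0,0,0,-1]
    - [0.21,0.27,2.2,0,0,-0.1,-1]
    - [0.17,0.22,1.8,0,0,-0.1,-1]
    - [0.12,0.15,1.2,0,0,0,-1]
    - [0.04,0.05,0.5,0,0,0,-1]

```text
clock: 15.9
position: [0.5867, 0.2696, 0.0982]
ee_rot: [-0.001, 0.295, 0.956, -0.001]
contact_force: [0.0, -0.1, 0.3]
width: 0.0852
gripper_force: 0.0
```

>>> servo_tool:
  increments:
    - [0,0,0.8,0,0,0,-1]
    - [0,0,1.8,0,0,0,-1]
    - [0,0,2.1,0,0,0,-1]
    - [0,0,1.7,0,0,0,-1]
    - [0,0,0.8,0,0,0,-1]

```text
clock: 16.4
position: [0.5873, 0.2694, 0.0272]
ee_rot: [-0.0, 0.295, 0.956, -0.0]
contact_force: [-0.5, -0.4, -0.8]
width: 0.0855
gripper_force: 0.0
```

```bash
python3 -c "
from plan import *
plan([(.58789,.26885,.027,55.7,5,-1)])"
```

```text
t 16.4 p [0.5873 0.2694 0.0272] yaw 55.72 tilt 0.07
[[-0.01,0.0,0.0,0.0,0.0,0.0,-1],[-0.02,-0.01,0.01,0.0,0.0,0.0,-1],[-0.02,0.0,0.0,0.0,0.0,0.0,-1],[-0.02,0.0,0.01,-0.1,0.0,0.0,-1],[-0.01,-0.01,0.0,0.0,0.0,0.0,-1]]
--
```

Good. I'll close gradually.

>>> servo_tool:
  increments:
    - [0,0,0,0,0,0,0]
    - [0,0,0,0,0,0,0.3]
    - [0,0,0,0,0,0,0.5]
    - [0,0,0,0,0,0,0.6]
    - [0,0,0,0,0,0,0.65]

```text
clock: 16.9
position: [0.5882, 0.2699, 0.029]
ee_rot: [0.001, 0.295, 0.956, 0.0]
contact_force: [-0.1, -0.7, 0.5]
width: 0.0153
gripper_force: 0.0
```

>>> servo_tool:
  increments:
    - [0,0,0,0,0,0,0.69]
    - [0,0,0,0,0,0,0.72]
    - [0,0,0,0,0,0,0.75]
    - [0,0,0,0,0,0,0.8]
    - [0,0,0,0,0,0,1]

```text
clock: 17.4
position: [0.5881, 0.27, 0.0288]
ee_rot: [0.0, 0.295, 0.956, 0.0]
contact_force: [-0.3, 0.5, 4.8]
width: 0.0108
gripper_force: 97.4
```

>>> servo_tool:
  increments:
    - [0,0,0,0,0,0,1]
    - [0,0,0,0,0,0,1]
    - [0,0,0,0,0,0,1]
    - [0,0,0,0,0,0,1]
    - [0,0,0,0,0,0,1]

```text
clock: 17.9
position: [0.5881, 0.27, 0.0288]
ee_rot: [0.0, 0.295, 0.956, 0.0]
contact_force: [0.1, 0.9, 4.8]
width: 0.0105
gripper_force: 97.5
```

>>> servo_tool:
  increments:
    - [0,0,-0.1,0,0,0,1]
    - [0,0,-0.2,0,0,0,1]
    - [0,0,-0.3,0,0,0,1]
    - [0,0,-0.3,0,0,0,1]
    - [0,0,-0.1,0,0,0,1]

```text
clock: 18.4
position: [0.5878, 0.2697, 0.0384]
ee_rot: [0.0, 0.295, 0.956, -0.0]
contact_force: [0.4, -0.6, -2.6]
width: 0.0112
gripper_force: 97.2
```

```bash
python3 w.py w3 valve_ball_center=.028 tray_pocket=.018
```

```text
18.4 [0.5878 0.2697 0.0384] [ 0.000e+00  2.947e-01  9.556e-01 -1.000e-04] [ 0.4 -0.6 -2.6] 0.011170064679897212 97.23982572555542
valve_ball_center 0.67 [324.7 395.9] [0.6314 0.2411 0.028 ]
tray_pocket 0.71 [621.3 269.8] [0.6775 0.4207 0.018 ]
```

View pics/w3.png

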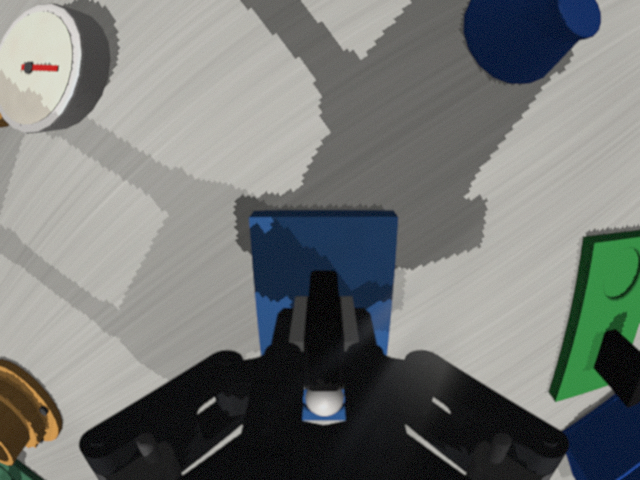

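The fin is gripped, the ball sits in its pocket at (324,400) and the tray is level. Next I'll plan the carry.

```bash
python3 -c "
from plan import *
plan([(.5878,.2697,.161,55.75,15,1),(.4954,.0131,.161,55.75,25,1)])"
```

```text
t 18.55 p [0.5877 0.2697 0.0383] yaw 55.72 tilt 0.01
[[0.0,0.0,-0.16,0.0,0.0,0.0,1],[0.0,0.0,-0.44,0.0,0.0,0.0,1],[0.0,0.0,-0.68,0.0,0.0,0.0,1],[0.0,0.0,-0.87,0.0,0.0,0.0,1],[0.0,0.0,-1.03,0.0,0.0,0.0,1]]
[[0.0,0.0,-1.14,0.0,0.0,0.0,1],[0.0,0.0,-1.2,0.0,0.0,0.0,1],[0.0,0.0,-1.23,0.0,0.0,0.0,1],[0.0,0.0,-1.2,0.0,0.0,0.0,1],[-0.01,0.0,-1.14,0.0,0.0,0.0,1]]
[[0.0,0.0,-1.03,0.0,0.0,0.0,1],[0.0,0.0,-0.88,0.0,0.0,0.0,1],[0.0,0.0,-0.68,0.0,0.0,0.0,1],[0.0,0.0,-0.44,0.0,0.0,0.0,1],[0.0,0.0,-0.15,0.0,0.0,0.0,1]]
--
[[-0.03,-0.12,0.0,0.0,0.0,0.0,1],[-0.09,-0.36,0.0,0.0,0.0,0.0,1],[-0.15,-0.57,0.0,0.0,0.0,0.0,1],[-0.2,-0.76,0.0,0.0,0.0,0.0,1],[-0.24,-0.94,0.0,0.0,0.0,0.0,1]]
[[-0.28,-1.08,0.0,0.0,0.0,0.0,1],[-0.31,-1.22,0.0,0.0,0.0,0.0,1],[-0.35,-1.33,0.0,0.0,0.0,0.0,1],[-0.36,-1.42,0.0,0.0,0.0,0.0,1],[-0.39,-1.5,0.0,0.0,0.0,0.0,1]]
[[-0.4,-1.54,0.0,0.0,0.0,0.0,1],[-0.4,-1.57,0.0,0.0,0.0,0.0,1],[-0.41,-1.59,0.0,0.0,0.0,0.0,1],[-0.41,-1.57,0.0,0.0,0.0,0.0,1],[-0.39,-1.54,0.0,0.0,0.0,0.0,1]]
[[-0.39,-1.49,0.0,0.0,0.0,0.0,1],[-0.37,-1.43,0.0,0.0,0.0,0.0,1],[-0.34,-1.33,0.0,0.0,0.0,0.0,1],[-0.31,-1.21,0.0,0.0,0.0,0.0,1],[-0.28,-1.09,0.0,0.0,0.0,0.0,1]]
[[-0.25,-0.94,0.0,0.0,0.0,0.0,1],[-0.19,-0.76,0.0,0.0,0.0,0.0,1],[-0.15,-0.57,0.0,0.0,0.0,0.0,1],[-0.09,-0.35,0.0,0.0,0.0,0.0,1],[-0.03,-0.13,0.0,0.0,0.0,0.0,1]]
--
```

>>> servo_tool:
  increments:
    - [0,0,-0.16,0,0,0,1]
    - [0,0,-0.44,0,0,0,1]
    - [0,0,-0.68,0,0,0,1]
    - [0,0,-0.87,0,0,0,1]
    - [0,0,-1.03,0,0,0,1]

```text
clock: 19.05
position: [0.5878, 0.2698, 0.0709]
ee_rot: [0.0, 0.295, 0.956, -0.0]
contact_force: [0.4, -0.2, -2.6]
width: 0.0105
gripper_force: 97.3
```

>>> servo_tool:
  increments:
    - [0,0,-1.14,0,0,0,1]
    - [0,0,-1.2,0,0,0,1]
    - [0,0,-1.23,0,0,0,1]
    - [0,0,-1.2,0,0,0,1]
    - [0,0,-1.14,0,0,0,1]

```text
clock: 19.55
position: [0.5878, 0.2698, 0.1305]
ee_rot: [0.0, 0.295, 0.956, 0.0]
contact_force: [-0.4, -0.1, -2.9]
width: 0.011
gripper_force: 97.3
```

>>> servo_tool:
  increments:
    - [0,0,-1.03,0,0,0,1]
    - [0,0,-0.88,0,0,0,1]
    - [0,0,-0.68,0,0,0,1]
    - [0,0,-0.44,0,0,0,1]
    - [0,0,-0.15,0,0,0,1]

```text
clock: 20.05
position: [0.5879, 0.2698, 0.1614]
ee_rot: [0.0, 0.295, 0.956, 0.0]
contact_force: [-0.8, -0.1, -1.6]
width: 0.0108
gripper_force: 97.3
```

>>> servo_tool:
  increments:
    - [-0.03,-0.12,0,0,0,0,1]
    - [-0.09,-0.36,0,0,0,0,1]
    - [-0.15,-0.57,0,0,0,0,1]
    - [-0.2,-0.76,0,0,0,0,1]
    - [-0.24,-0.94,0,0,0,0,1]

```text
clock: 20.55
position: [0.5777, 0.2422, 0.1607]
ee_rot: [-0.0, 0.295, 0.956, -0.0]
contact_force: [0.8, -0.2, -3.0]
width: 0.0111
gripper_force: 97.3
```

>>> servo_tool:
  increments:
    - [-0.28,-1.08,0,0,0,0,1]
    - [-0.31,-1.22,0,0,0,0,1]
    - [-0.35,-1.33,0,0,0,0,1]
    - [-0.36,-1.42,0,0,0,0,1]
    - [-0.39,-1.5,0,0,0,0,1]

```text
clock: 21.05
position: [0.5547, 0.1781, 0.161]
ee_rot: [0.0, 0.295, 0.956, -0.0]
contact_force: [0.5, -0.2, -2.5]
width: 0.0106
gripper_force: 97.3
```

>>> servo_tool:
  increments:
    - [-0.4,-1.54,0,0,0,0,1]
    - [-0.4,-1.57,0,0,0,0,1]
    - [-0.41,-1.59,0,0,0,0,1]
    - [-0.41,-1.57,0,0,0,0,1]
    - [-0.39,-1.54,0,0,0,0,1]

```text
clock: 21.55
position: [0.5274, 0.1022, 0.161]
ee_rot: [0.0, 0.295, 0.956, -0.0]
contact_force: [-0.0, -0.5, -3.0]
width: 0.011
gripper_force: 97.3
```

>>> servo_tool:
  increments:
    - [-0.39,-1.49,0,0,0,0,1]
    - [-0.37,-1.43,0,0,0,0,1]
    - [-0.34,-1.33,0,0,0,0,1]
    - [-0.31,-1.21,0,0,0,0,1]
    - [-0.28,-1.09,0,0,0,0,1]

```text
clock: 22.05
position: [0.5046, 0.0389, 0.161]
ee_rot: [0.0, 0.295, 0.956, -0.0]
contact_force: [0.1, -0.3, -2.1]
width: 0.011
gripper_force: 97.3
```

>>> servo_tool:
  increments:
    - [-0.25,-0.94,0,0,0,0,1]
    - [-0.19,-0.76,0,0,0,0,1]
    - [-0.15,-0.57,0,0,0,0,1]
    - [-0.09,-0.35,0,0,0,0,1]
    - [-0.03,-0.13,0,0,0,0,1]

```text
clock: 22.55
position: [0.4953, 0.013, 0.161]
ee_rot: [0.0, 0.295, 0.956, 0.0]
contact_force: [-1.0, -0.5, -3.3]
width: 0.011
gripper_force: 97.3
```

```bash
python3 - <<'E'
from plan import *
im=[save('scene','scene5'),save('side','side5')]
cv2.imwrite('pics/c5.png',np.hstack([cv2.resize(im[0][150:320,210:380],(400,400),interpolation=2),cv2.resize(im[1][190:360,260:430],(400,400),interpolation=2)])[:,:,::-1])
for n in('scene','side'):
    for l,z in(('socket_mouth',.06),('socket',0),('tray_pocket',.14),('valve_ball_center',.15),('tray_fin',.168),('hook_seat',.17),('cap_bar',.175)):
        for d in finder.tip_of(l,n)[:1]: print(l,n,round(d['p'],2),np.round(d['at'],1),np.round(onz(n,d['at'],z),4))
st();plan([])
E
```

```text
socket_mouth scene 0.86 [305.2 252.7] [ 0.542  -0.0196  0.06  ]
socket scene 0.94 [306.9 269.1] [ 0.5507 -0.0114  0.    ]
tray_pocket scene 0.77 [438.3 370. ] [0.7668 0.4269 0.14  ]
valve_ball_center scene 0.42 [304.7 232.9] [ 0.547  -0.0156  0.15  ]
tray_fin scene 0.94 [424.9 381.6] [0.8205 0.4107 0.168 ]
hook_seat scene 0.68 [240.7 202.4] [ 0.54   -0.2179  0.17  ]
cap_bar scene 0.68 [234.9 201.3] [ 0.5474 -0.2314  0.175 ]
socket_mouth side 0.65 [331.1 265.6] [ 0.5351 -0.0129  0.06  ]
socket side 0.79 [335.7 282.2] [ 0.5455 -0.0131  0.    ]
tray_pocket side 0.77 [334.7 241.3] [ 0.5434 -0.017   0.14  ]
valve_ball_center side 0.4 [333.2 237.1] [ 0.5409 -0.0135  0.15  ]
tray_fin side 0.91 [308.  229.4] [0.4887 0.0037 0.168 ]
hook_seat side 0.6 [352.3 304.8] [ 0.533  -0.2224  0.17  ]
cap_bar side 0.87 [354.3 300.8] [ 0.5379 -0.2178  0.175 ]
23.35 [0.4953 0.0132 0.161 ] [ 0.      0.2946  0.9556 -0.    ] [ 0.4  0.2 -2.6] 0.010820198417629934 97.3131537437439
t 23.35 p [0.4953 0.0132 0.161 ] yaw 55.73 tilt 0.0
```

View pics/c5.png

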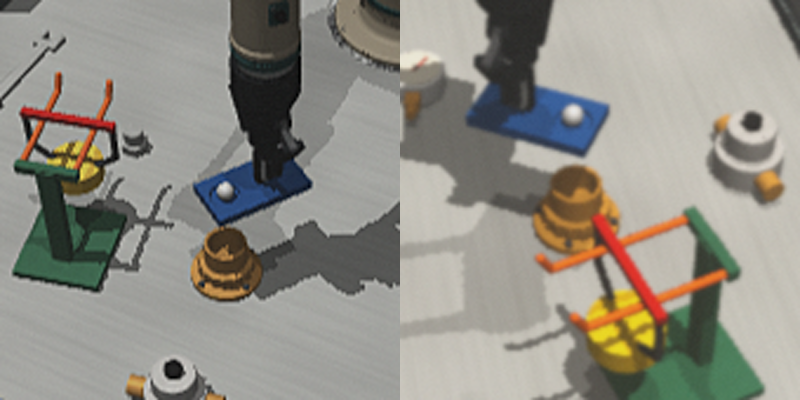

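The tray is level with the ball in its pocket, centred over the open socket to within a few mm, with the pocket about 8 cm above the rim. The cap still hangs free, so I'm handing in.

```bash
python3 -c "
from rig import manip
print(manip.sign_off())"
```

```text
the job is handed in; nothing more can be done
None
```

I handed in the job at about 23 s: the dust cap hangs free on the hook stand, and the gripper holds the tray still and level with the ball in its pocket, which I measured as about 8 cm above the socket rim and centred to within a few mm.

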